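Open the coffee-grounds chute with its press lever

ROBOT

A 7-joint arm with a two-finger parallel gripper is mounted at the origin on the work surface. World frame = base frame: x ahead of the robot, y to its left, z up, the work surface at z = 0. Lengths are in m, angles in degrees, forces in N, time in s.
With the tool pointing down it reaches from about 0.425 to 0.875 m from the base axis. Payload 4.7 kg.
Tool frame: the origin (TCP) lies on the centre line of the jaws, within the pads' length; the fingertips stand 11 mm ahead of it and the grasp point (between the pads) lies 8 mm behind it; z points along the fingers, y is the direction in which the jaws open and shut (so a half turn about z gives the same grasp; the last joint's range is limited). The gripper opens to 87 mm and grips with 3 to 60 N. Pads are 19 mm wide; open, the fingers measure 117 mm over their backs; the gripper's body (75 mm by 190 mm) begins 51 mm behind the grasp point.
Start: joints at [0.808, 18.392, -4.016, 83.108, 1.295, 78.541, -3.26], TCP at [0.65, -0, 0.234] pointing down, gripper open.
Joint ranges: [-163.93, 163.93], [-17.29, 119.83], [-79.2, 71.16], [3.27, 140.29], [-89.18, 269.18], [5.43, 117.66], [-154.24, 154.24]. Speed limits (degrees/s): [147.25, 147.25, 180, 180, 180, 180, 180].

INTERFACE

Orientations are given as [roll, pitch, yaw] about the fixed x, y, z axes, in that order (R = Rz(yaw) Ry(pitch) Rx(roll)).
In Python, from cell import env gives the robot as it stands.
- The arm moves only by the tool servo_tool, never from a script. Its argument "moves" is text: rows parted by semicolons, each of 7 numbers parted by spaces: the shift along the tool's x, y, z as a fraction of full scale, then the turn, a rotation vector about the tool's x, y, z as a fraction of full scale, then the gripper's target within -1 to 1 (shut at 1, half-way at 0, fully open at -1). A call has 1 to 20 rows; each row shifts and turns the pose as measured when the row begins, along the tool's axes as they then stand; what a row does not reach is not made up. Full scale, the value 1, is 1000 mm for a shift and 0.5 rad for a turn. A row lasts 1/12 s, in which the tool goes at most 41.7 mm and 7.16 degrees, less where a joint would pass 70% of its speed; a pose out of reach is approached as far as the arm can. A call with a number of a shift or a turn outside -1 to 1 is refused whole. A call with a gripper value outside its range is refused whole. The fingers move at their own pace and stop on an object; "squeeze" is the grip in N (left out, the last holds). Time passes only in rows, so rows that do not move let the fingers close. It gives the time, the measured TCP pose, the force and the opening at its end, in the units of the state.
- env.get_obs(): the state, without advancing time (a new reading comes with each control period).
- env.read_camera(name): name is "scene" or "side" or "wrist"; returns a dict with "img" (480x640x3 uint8, red, green, blue), "range_z" (480x640 float32, m along the optical axis (not along the pixel's ray), 0 where there is no reading), "mtx" (3x3 intrinsics, pixels), "k1" (the pictures are not rectified: a ray, as slopes to the right and down, at radius r is drawn at 1 + k1 r^2 times it, then the intrinsics apply), "T" (4x4, takes a point from camera to world coordinates); the wrist camera has in their place "hand_eye" (4x4, takes a point from camera to tool coordinates, whose origin is the TCP and whose axes are the flange's). Camera axes: x right, y up, looking along -z (the intrinsics and any distortion apply to the point x, -y, -z); pixel columns grow to the right and rows downward; lengths in m; the calibration is good to about 2 mm. A picture is of the moment at which its call begins: read the wrist's pose just before it.
- env.sign_off(): hands the job in, once; it reports no verdict.
The state is a dict: "time_s": time; "qpos": joint angles; "joint_velocities": joint speeds; "effort": joint torques, N m; "tool_pos": TCP position; "tool_rot": TCP orientation; "force": force on the tool from outside, world axes, zero at the start; "wrist_torque": the same for the moment, N m; "grip_width": finger opening in m.
Only numpy, scipy, OpenCV 4.12 (cv2) and the standard library are available. Lean on these libraries where they do the work, as an engineer would, in place of code of your own. Each camera call takes 0.05 s, during which the arm holds its last target.

TASK

A small steel milk jug has been left standing on the heavy flap of the coffee-grounds chute. Push the jug along with the fingers, without lifting it or tipping it over, until it stands wholly off the flap on the wide deck beside it; then press the lever's long end fully down so that the lever raises the flap, and finish while holding it down with the flap open. Do not lift the flap by hand, and leave the other cups, jugs and tools where they are.

Things in the scene. Friction and masses are not known exactly. Their poses are not given: they have to be found in the camera images.
- chute: Fixed low steel housing, position and yaw vary. Origin on the counter; in its frame (mm): x -150 to 140, y -200 to 55, deck top z 100. Flap in the deck at x -113 to -3, y -170 to -30. Wide plain deck beside it, x 0 to 130, where the jug goes; a 12 mm upstand at x 130 to 140 closes its edge. Lever along the line x = -58, long end over the counter beyond the +y side
- flap (a joint): Hinge angle of the flap, rad: 0 shut (top 1 mm above the deck), grows as its +y edge rises about the hinge at its -y edge (y = -170). Flap: plain metal plate 110 x 140 x 14 mm, about 2.4 kg. It falls shut unless the lever holds it; about 0.5 with the lever fully down
- flap_top (a point): Centre of the flap's top face (shut: 101 mm above the counter); moves with the flap
- lever (a joint): Angle of the lever, rad: 0 at rest (long end high, roller of the short end against the underside of the flap), grows as the long end is pressed down, 0.75 at its stop. It comes back up if let go (flap's weight and a light spring). Needs roughly 3 to 9 N at the pad
- lever_pad (a point): Centre of the upper face of the flat black pad at the lever's long end, 50 mm (station x) by 60 mm along the lever, 10 mm thick. Moves with the lever on an arc of 200 mm radius about lever_pivot: 191 mm above the counter at rest, 45 mm fully down; it slopes 0.375 rad up at rest, 0.375 rad down at the stop; its station y changes by under 20 mm
- lever_pivot (a point): Pivot of the lever, between two cheeks 36 mm long that stand on the deck to z = 130 mm; 113 mm above the counter; the axis is parallel to the station's x
- jug_center (a point): Small steel milk jug, 85 mm high, base radius 35 mm, thin wire handle reaching 60 mm from its axis on its own -y side, 0.15 to 0.33 kg, loose and upright on the flap. Point on its axis, half-way up (42.5 mm above its underside); z along its axis
- cup: Bystander: small white cup 55 mm high, rim radius 32 mm, standing on the wide deck near its +y end. Origin under its centre
- mug: Bystander: white mug with handle, 85 mm high, radius 40 mm, on the counter on the lever's side. Origin under its centre
- tamper: Bystander: steel tamper 83 mm high, base radius 29 mm, on the counter on the lever's side. Origin under its centre
- big_jug: Bystander: larger steel jug 120 mm high, radius 45 mm, on the counter on the flap's hinge side. Origin under its centre
- sugar_jar: Bystander: closed glass jar 120 mm high, radius 35 mm, on the counter on the flap's hinge side. Origin under its centre
- portafilter: Bystander: round steel filter holder, radius 38 mm, 53 mm high, with a handle to 185 mm on its own -x side, on the counter beyond the lever's end. Origin under the round part
- spoon: Bystander: small spoon lying on the counter in front of the station

How it is judged:
By the outcome, as a careful person would: the job done as asked, in the order asked, and still so for the second after the job is handed in, while the arm keeps its last pose, push and grip.
It also fails if it takes over 48 s, if anything falls off the work surface, if the arm or the gripper's body presses on something with over 40 N, if the wrist force passes 120 N, or if a joint passes its speed limit or range.

## Working session

There is one attempt and no reset: what is moved stays moved. The work goes in short steps, Python scripts to look and compute and a tool call to move; the robot and the scene stay as the last step left them, time stands still between calls to the robot, and variables do not carry over. Pictures are saved under pics/ and viewed, and the job is handed in when it is done.

Besides the shell and the picture viewer there is one more tool, called after "Call:" as name(argument=value, ...) on one line, values as JSON. servo_tool: Moves the arm, as the interface text tells. Its arguments: {"type":"object","properties":{"moves":{"type":"string"},"squeeze":{"type":"number"}},"required":["moves"]}

```bash
ls; mkdir -p pics
cat > h.py <<'E'
import numpy as np, cv2
from cell import env
def snap(n,f):
    o=env.get_obs(); c=env.read_camera(n); cv2.imwrite('pics/'+f+'.png',c['img'][:,:,::-1]); np.savez('pics/'+f+'.npz',pos=o['tool_pos'],rot=o['tool_rot'],**{k:v for k,v in c.items()}); return c
def cloud(c,T=None):
    T=c['T'] if T is None else T
    h,w=c['range_z'].shape; u,v=np.meshgrid(np.arange(w),np.arange(h))
    p=np.stack([u,v],-1).reshape(-1,1,2).astype(float)
    k=np.array([float(c['k1']),0,0,0,0])
    n=cv2.undistortPoints(p,np.array(c['mtx'],float),k).reshape(h,w,2)
    z=c['range_z']; P=np.stack([n[...,0]*z,-n[...,1]*z,-z],-1)
    return P@T[:3,:3].T+T[:3,3]
def load(f):
    d=np.load('pics/'+f+'.npz'); return {k:d[k] for k in d.files}
E
python3 - <<'E'
from h import *
print(env.get_obs())
for n in('scene','side','wrist'):
    c=snap(n,n+'0'); print(n,c['mtx'],c['k1'],c.get('T',c.get('hand_eye')))
E
```

```text
pics
{'time_s': 0.0, 'qpos': array([ 0.80705151, 18.43707671, -4.01503994, 83.17571276,  1.29486538,
       78.53878192, -3.26075371]), 'joint_velocities': array([-0.03104626,  0.02224312,  0.01796461,  0.07494719, -0.03334634,
        0.02424982, -0.01874339]), 'effort': array([-2.58547143e-04, -4.91284704e+01, -4.03903294e-01, -3.12526345e+01,
       -6.40594075e-02,  4.37659642e-02,  1.61017233e-04]), 'tool_pos': array([ 6.49473074e-01, -4.47589791e-05,  2.32476778e-01]), 'tool_rot': array([-1.79893660e+02,  5.74487176e-03,  9.00014742e+01]), 'force': array([-0.47218873,  0.37098987, -0.50798198]), 'wrist_torque': array([ 0.0488832 , -0.05548518,  0.03119493]), 'grip_width': 0.08700774627677386}
scene [[529.47653085   0.         319.48474241]
 [  0.         529.47653085 242.90308418]
 [  0.           0.           1.        ]] 0.019989453217276163 [[-0.67453755 -0.4752576   0.56491531  1.2372888 ]
 [ 0.73809786 -0.41911966  0.52872512  0.73288121]
 [-0.01451352  0.77360773  0.63349857  0.91223264]
 [ 0.          0.          0.          1.        ]]
side [[575.47108089   0.         315.4197426 ]
 [  0.         575.47108089 239.14621391]
 [  0.           0.           1.        ]] -0.17711026841761596 [[ 0.70334622  0.56307317 -0.43388097 -0.02891617]
 [-0.71083606  0.553668   -0.43377856 -0.51451105]
 [-0.00402307  0.61351475  0.78967301  1.19856533]
 [ 0.          0.          0.          1.        ]]
wrist [[349.73786189   0.         318.03389223]
 [  0.         349.73786189 239.76552656]
 [  0.           0.           1.        ]] 0.022190779053230962 [[ 2.98249258e-04  9.55685338e-01  2.94389956e-01  8.14479561e-02]
 [ 9.99999916e-01 -3.67766201e-04  1.80779037e-04 -6.81358277e-04]
 [ 2.81034551e-04  2.94389877e-01 -9.55685367e-01 -1.52202424e-01]
 [ 0.00000000e+00  0.00000000e+00  0.00000000e+00  1.00000000e+00]]
```

View pics/scene0.png

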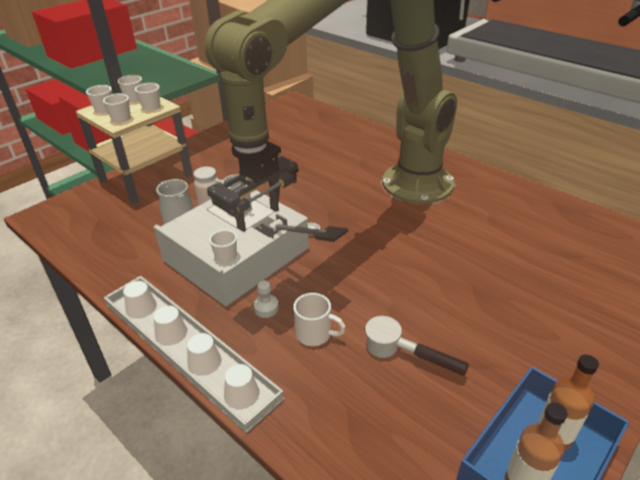

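View pics/side0.png

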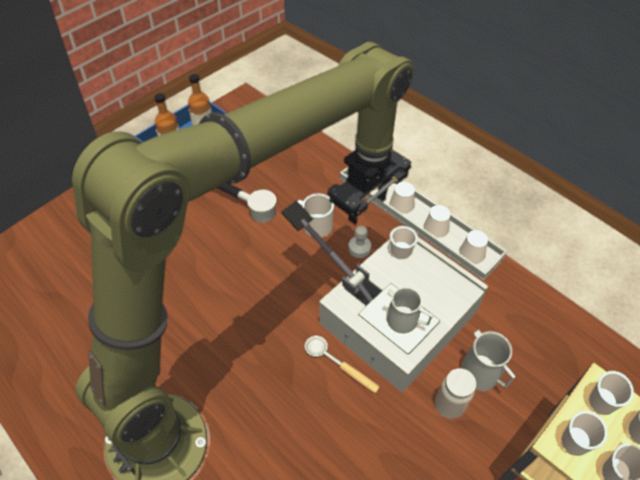

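View pics/wrist0.png

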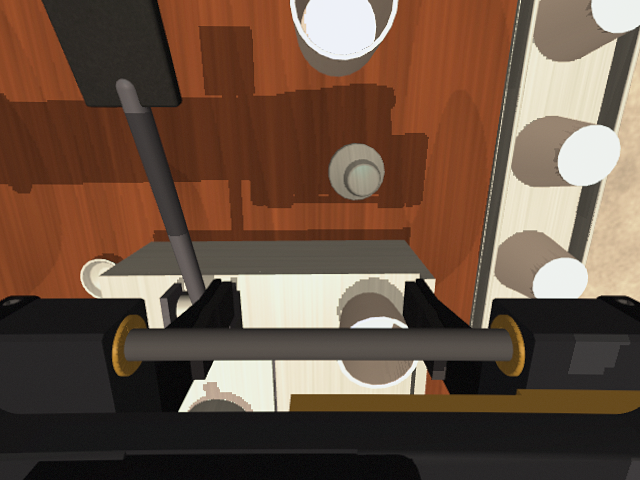

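Run:
```python
from h import *
for f in('side0','scene0'):
    c=load(f);P=cloud(c);z=c['range_z'];ok=z>0
    m=ok&(abs(P[...,2]-.100)<.004)&(P[...,0]>.35)&(P[...,0]<.95)&(abs(P[...,1])<.45)
    m=m.astype(np.uint8)
    n,l,s,_=cv2.connectedComponentsWithStats(m); i=1+np.argmax(s[1:,4])
    q=P[l==i]; 
    r=cv2.minAreaRect((q[:,:2]*1000).astype(np.float32)); print(f,s[i],r,np.median(q[:,2]),cv2.boxPoints(r))
    # edges per height
    m2=ok&(P[...,2]>.109)&(P[...,2]<.114)&(P[...,0]>.35)&(P[...,0]<.95)&(abs(P[...,1])<.45)
    # upper cloud listing top-view image
    img=np.zeros((500,500,3),np.uint8)
    s_=ok&(P[...,0]>.4)&(P[...,0]<.9)&(abs(P[...,1]+.05)<.25)
    X=((.9-P[s_][:,0])*1000).astype(int).clip(0,499);Y=((.2-P[s_][:,1])*1000).astype(int).clip(0,499)
    img[X,Y]=c['img'][s_][:,::-1]; cv2.imwrite('pics/top_%s.png'%f,img)
```

```text
side0 [ 320  239  167  135 7660] ((600.3029174804688, -166.55682373046875), (292.3670959472656, 255.86741638183594), 0.5272909998893738) 0.09890149062166631 [[ 452.94818   -39.973835]
 [ 455.30292  -295.8304  ]
 [ 747.65765  -293.1398  ]
 [ 745.3029    -37.283234]]
scene0 [ 161  195  147   82 4095] ((602.5646362304688, -165.54885864257812), (293.0072021484375, 263.0494384765625), 0.3191947340965271) 0.10024149877179411 [[ 455.33057   -34.84235 ]
 [ 456.79602  -297.8877  ]
 [ 749.7987   -296.25537 ]
 [ 748.33325   -33.210022]]
```

View pics/top_side0.png

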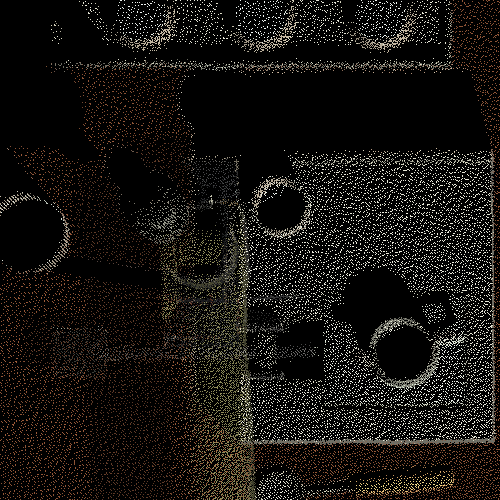

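View pics/top_scene0.png

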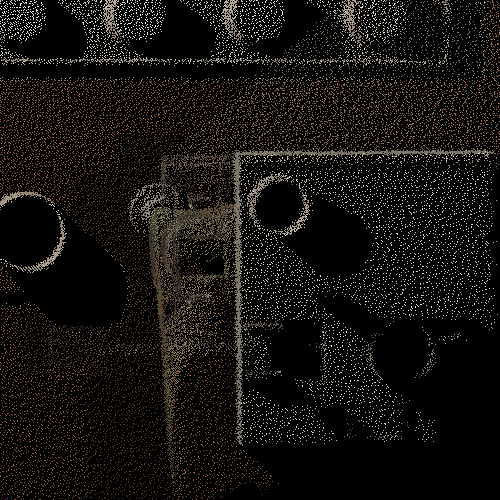

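Run:
```python
from h import *
c=load('side0');P=cloud(c);ok=c['range_z']>0;I=c['img'].astype(int)
v=slice(190,240);u=slice(275,325)
m=(I.max(-1)<70)&ok&(P[...,2]>.15)&(P[...,2]<.23); mm=np.zeros_like(m);mm[v,u]=m[v,u]
q=P[mm];print('pad',len(q),q.mean(0),q.min(0),q.max(0))
r=cv2.minAreaRect((q[:,:2]*1000).astype(np.float32));print(r)
# jug
for f in('side0','scene0'):
    c=load(f);P=cloud(c);ok=c['range_z']>0
    m=ok&(P[...,2]>.11)&(np.hypot(P[...,0]-.548,P[...,1]+.204)<.07)
    q=P[m];print(f,'jug zmax',np.percentile(q[:,2],[50,95,99.5]))
    t=q[q[:,2]>.18]; 
    (cx,cy),rr=cv2.minEnclosingCircle((t[:,:2]*1000).astype(np.float32));print(cx,cy,rr,len(t),t.min(0),t.max(0))
    for a in(.12,.14,.16,.175):
        t=q[abs(q[:,2]-a)<.006];print(a,len(t),t.min(0)[:2],t.max(0)[:2]) if len(t) else 0
    # cheeks
    m=ok&(P[...,2]>.108)&(P[...,2]<.14)&(abs(P[...,0]-.548)<.04)&(P[...,1]>-.13)&(P[...,1]<-.03);q=P[m];print('cheek',len(q),q.min(0),q.max(0)) if m.any() else 0
im=cv2.imread('pics/side0.png')[180:420,270:520];cv2.imwrite('pics/crop.png',cv2.resize(im,None,fx=3,fy=2.5,interpolation=2)[:600])
```

```text
pad 405 [0.54434153 0.12123662 0.18908963] [0.5195135  0.09285739 0.17488624] [0.57195563 0.14853941 0.20090514]
((545.8329467773438, 121.29805755615234), (51.224456787109375, 54.8330078125), 3.355215311050415)
side0 jug zmax [0.15432697 0.18498326 0.18778566]
547.7378540039062 -197.27984619140625 37.3497200012207 200 [ 0.51440922 -0.23443317  0.18004846] [ 0.58061236 -0.15994323  0.19040576]
0.12 157 [ 0.51099658 -0.23955559] [ 0.5815617  -0.17016919]
0.14 189 [ 0.51254143 -0.26336002] [ 0.5821358  -0.17076543]
0.16 205 [ 0.51400641 -0.26407582] [ 0.57876852 -0.17307239]
0.175 236 [ 0.51681991 -0.26501143] [ 0.57956719 -0.16861694]
cheek 414 [ 0.5194979  -0.08533461  0.10806776] [ 0.57670466 -0.03040591  0.13442076]
scene0 jug zmax [0.17564935 0.18629815 0.18798315]
548.3868408203125 -202.22239685058594 34.43299865722656 61 [ 0.52448797 -0.23583993  0.18012109] [ 0.57809684 -0.16876442  0.18830491]
0.12 3 [ 0.52853838 -0.17633218] [ 0.5317601  -0.17269711]
0.14 10 [ 0.52042106 -0.18226961] [ 0.54148853 -0.16679554]
0.16 21 [ 0.52249497 -0.25883949] [ 0.56324462 -0.16868558]
0.175 37 [ 0.53450203 -0.26603694] [ 0.56587395 -0.1714105 ]
cheek 280 [ 0.51948749 -0.08289693  0.10803344] [ 0.57929915 -0.03100912  0.13387564]
```

View pics/crop.png

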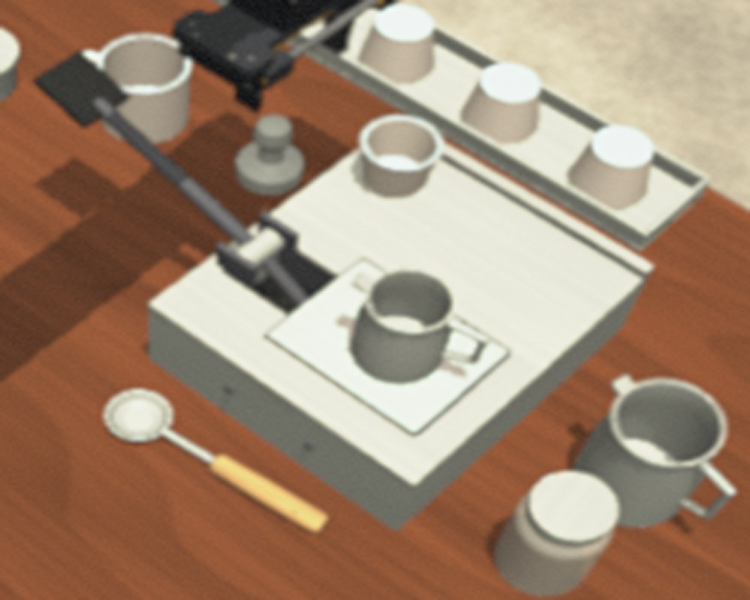

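Call:
servo_tool(moves="0 0 0 0 0 0.24 0;0 0 0 0 0 0.24 0;0 0 0 0 0 0.24 0;0 0 0 0 0 0.24 0;0 0 0 0 0 0.24 0;0 0 0 0 0 0.24 0;0 0 0 0 0 0.24 0;0 0 0 0 0 0.24 0;0 0 0 0 0 0.24 0;0 0 0 0 0 0.24 0;0 0 0 0 0 0.24 0;0 0 0 0 0 0.24 0;0 0 0 0 0 0.24 0", squeeze=20)

```text
time_s: 1.23
tool_pos: [0.6462, -0.0, 0.226]
tool_rot: [180.0, 0.8, -2.9]
force: [0.1, -0.5, -0.4]
grip_width: 0.0437
```

Call:
servo_tool(moves="-0.025 0.03 -0.001 0 0 -0.05 0;-0.025 0.03 -0.001 0 0 -0.05 0;-0.025 0.03 -0.001 0 0 0 0;-0.025 0.03 -0.001 0 0 0 0;-0.025 0.03 -0.001 0 0 0 0;-0.025 0.03 -0.001 0 0 0 0;0 0 0 0 0 0 0")

```text
time_s: 1.82
tool_pos: [0.4865, -0.1801, 0.2285]
tool_rot: [-179.9, 1.2, 0.2]
force: [0.1, -1.3, 0.2]
grip_width: 0.0435
```

Approximately as commanded. Now shift the rest, then descend behind the jug (TCP to ≈0.475, −0.205, 0.141).

Call:
servo_tool(moves="-0.006 0.013 0 0 -0.02 0 0;-0.005 0.012 0 0 -0.02 0 0;0 0 0.02 0 0 0 0;0 0 0.02 0 0 0 0;0 0 0.02 0 0 0 0;0 0 0.015 0 0 0 0;0 0 0 0 0 0 0")

```text
time_s: 2.4
tool_pos: [0.4712, -0.2101, 0.1524]
tool_rot: [-179.9, 2.2, -0.3]
force: [-0.8, -0.1, -0.8]
grip_width: 0.0434
```

Run:
```python
from h import *
o=env.get_obs();print(o['tool_pos'],o['tool_rot'],o['qpos'])
snap('side','side1');snap('wrist','wrist1')
a=cv2.imread('pics/side1.png')[180:420,250:520];cv2.imwrite('pics/c1.png',cv2.resize(a,None,fx=2.5,fy=2.5,interpolation=2))
```

```text
[ 0.47120319 -0.21011127  0.15238905] [-179.9118449     2.16961827   -0.25823118] [  5.35417652   6.82869952  16.38682075 106.95077591  -1.3028995
  68.55344577 -68.09635666]
```

View pics/c1.png

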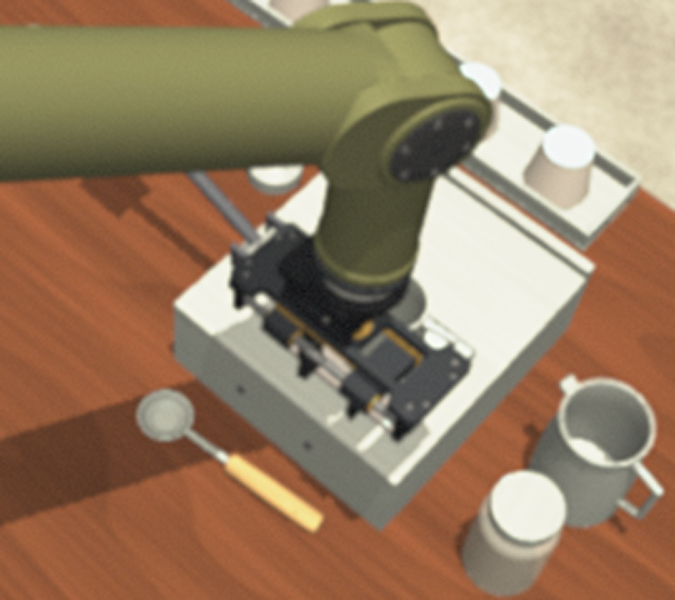

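View pics/wrist1.png

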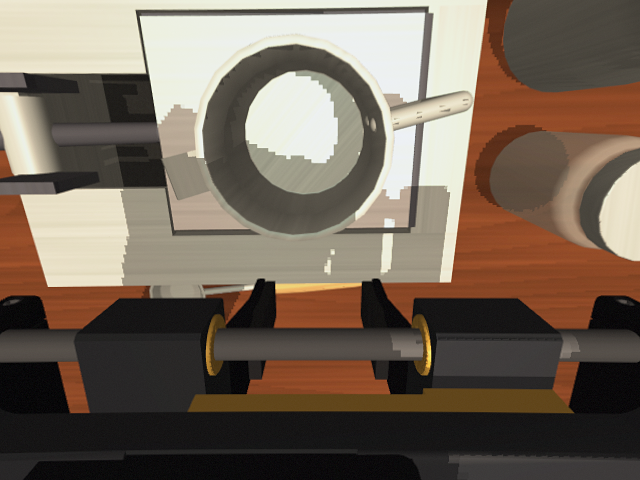

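Call:
servo_tool(moves="0 -0.007 0.005 0 0.08 0.01 0;0 0 0.006 0 0 0 0;0.01 0 0 0 0 0 0;0.01 0 0 0 0 0 0;0 0 0 0 0 0 0")

```text
time_s: 2.92
tool_pos: [0.4991, -0.2046, 0.1493]
tool_rot: [179.9, -0.8, -0.4]
force: [0.2, 0.8, -0.1]
grip_width: 0.0436
```

Call:
servo_tool(moves="0 0 0.005 0 0 -0.01 0;0 0 0.004 0 0 0 0;0.004 0 0 0 0 0 0;0.004 0 0 0 0 0 0;0.004 0 0 0 0 0 0;0.004 0 0 0 0 0 0;0.004 0 0 0 0 0 0")

```text
time_s: 3.5
tool_pos: [0.5216, -0.2051, 0.1399]
tool_rot: [179.9, -0.6, -0.1]
force: [-1.5, 1.3, 0.9]
grip_width: 0.0437
```

Run:
```python
from h import *
snap('wrist','wrist2')
```

```text
(no output)
```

View pics/wrist2.png

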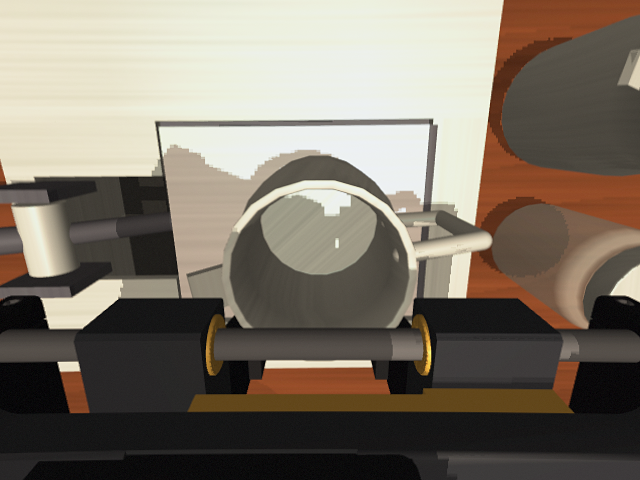

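The wrist view shows the jug centred between the fingers (col 320) and in contact, with its handle to the right. I'll keep pushing.

Call:
servo_tool(moves="0.005 0 0 0 0 0 0;0.005 0 0 0 0 0 0;0.005 0 0 0 0 0 0;0.005 0 0 0 0 0 0;0.005 0 0 0 0 0 0;0.005 0 0 0 0 0 0;0.005 0 0 0 0 0 0;0.005 0 0 0 0 0 0;0.005 0 0 0 0 0 0;0.005 0 0 0 0 0 0")

```text
time_s: 4.38
tool_pos: [0.5767, -0.2058, 0.1404]
tool_rot: [179.8, -0.6, -0.1]
force: [-0.8, -0.1, -0.7]
grip_width: 0.0438
```

Run:
```python
from h import *
snap('wrist','wrist3')
```

```text
(no output)
```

View pics/wrist3.png

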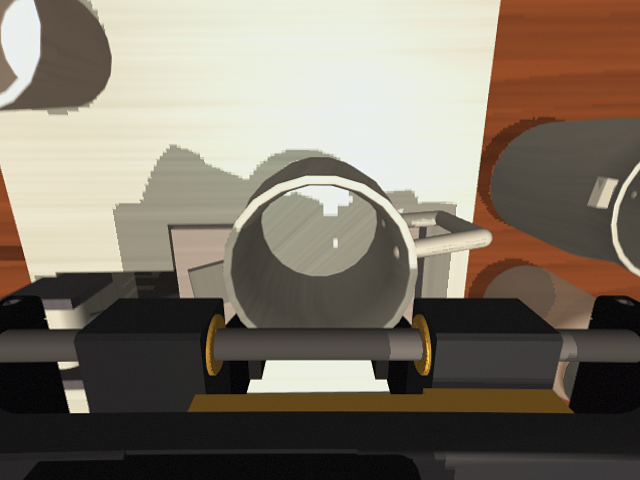

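Call:
servo_tool(moves="0.005 0 0 0 0 0 0;0.005 0 0 0 0 0 0;0.005 0 0 0 0 0 0;0.005 0 0 0 0 0 0;0.005 0 0 0 0 0 0;0.005 0 0 0 0 0 0;0.005 0 0 0 0 0 0;0.005 0 0 0 0 0 0;0.003 0 0 0 0 0 0;0 0 0 0 0 0 0")

```text
time_s: 5.27
tool_pos: [0.6258, -0.2052, 0.1402]
tool_rot: [179.8, -0.6, -0.0]
force: [-0.9, 0.7, -0.3]
grip_width: 0.0432
```

Run:
```python
from h import *
snap('wrist','wrist4')
```

```text
(no output)
```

View pics/wrist4.png

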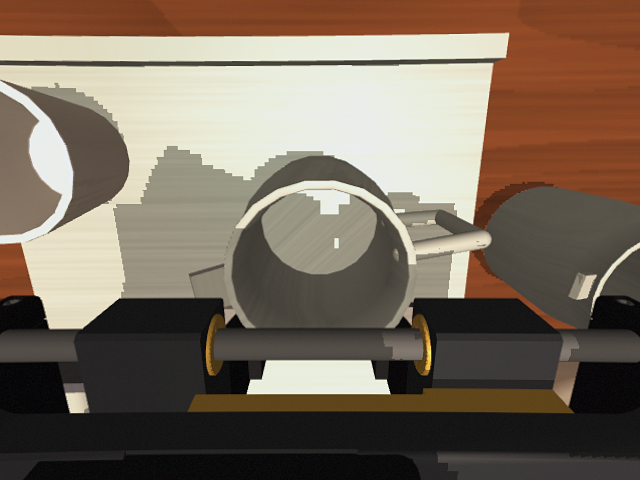

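Call:
servo_tool(moves="-0.01 0 0 0 0 0 0;-0.015 0 0 0 0 0 0;-0.015 0 0 0 0 0 0;-0.01 0 -0.02 0 0 0 0;0 0 -0.03 0 0 0 0;0 0 -0.03 0 0 0 0;0 0 -0.03 0 0 0 0;0 0 -0.015 0 0 0 1;0 0 0 0 0 0 1")

```text
time_s: 6.07
tool_pos: [0.5645, -0.2049, 0.2685]
tool_rot: [179.9, -0.5, -0.2]
force: [0.4, -0.4, 1.0]
grip_width: 0.0364
```

Call:
servo_tool(moves="0 -0.03 0 0 0 0 1;0 -0.04 0 0 0 0 1;0 -0.04 0 0 0 0 1;0 -0.04 0 0 0 0 1;0 -0.04 0 0 0 0 1;0 -0.04 0 0 0 0 1;0 -0.04 0 0 0 0 1;0 -0.04 0 0 0 0 1;0 0 0 0 0 0 1")

```text
time_s: 6.82
tool_pos: [0.5599, 0.1108, 0.2599]
tool_rot: [179.8, -0.5, -1.0]
force: [-0.9, 1.2, 0.0]
grip_width: 0.0008
```

Run:
```python
from h import *
o=env.get_obs();print(o['tool_pos'],o['tool_rot'],o['qpos'])
c=snap('side','side5');snap('scene','scene5')
P=cloud(c);ok=c['range_z']>0
m=ok&(P[...,2]>.115)&(P[...,2]<.2)&(np.hypot(P[...,0]-.664,P[...,1]+.205)<.08)
q=P[m];t=q[q[:,2]>.178];print(cv2.minEnclosingCircle((t[:,:2]*1000).astype(np.float32)),np.percentile(q[:,2],99));t=q[q[:,2]<.13];print(t.min(0),t.max(0))
```

```text
[0.55988763 0.11076212 0.25987394] [179.79785357  -0.48165627  -0.98139031] [-1.60103544e+01  7.72477660e+00  2.16198183e+00  9.30144795e+01
  2.88500358e-02  7.88524177e+01 -1.04856738e+02]
((655.6279296875, -201.0565643310547), 37.85792541503906) 0.18584805380739924
[ 0.62222286 -0.25879407  0.11507195] [ 0.73890753 -0.17540616  0.12998097]
```

View pics/side5.png

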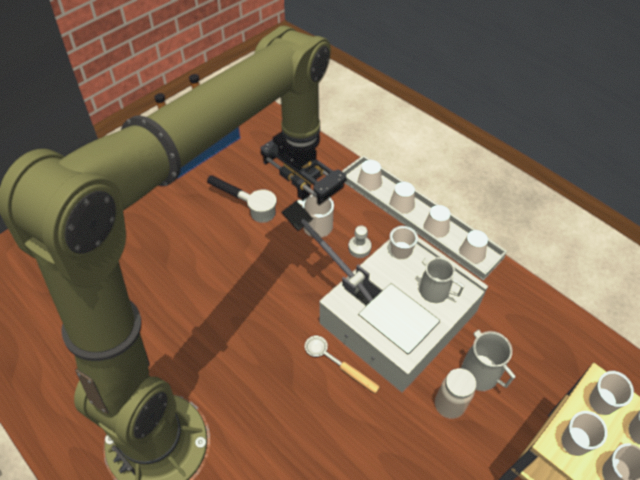

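View pics/scene5.png

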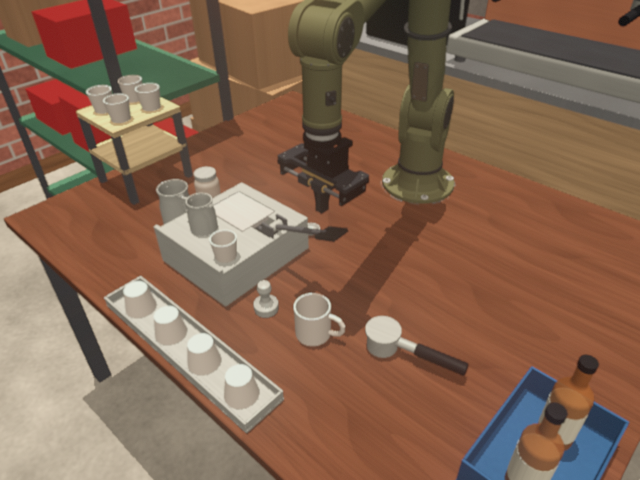

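Call:
servo_tool(moves="-0.007 -0.009 0 0 0 -0.03 1;-0.006 -0.008 0 0 0 0 1;0 0 0.02 0 0 0 1;0 0 0.02 0 0 0 1;0 0 0.008 0 0 0 1;0 0 0 0 0 0 1")

```text
time_s: 7.42
tool_pos: [0.5458, 0.1139, 0.2093]
tool_rot: [179.4, -0.5, -1.1]
force: [-0.8, -0.2, -0.0]
grip_width: 0.0005
```

Run:
```python
from h import *
snap('wrist','wrist6');snap('side','side6')
```

```text
(no output)
```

View pics/wrist6.png

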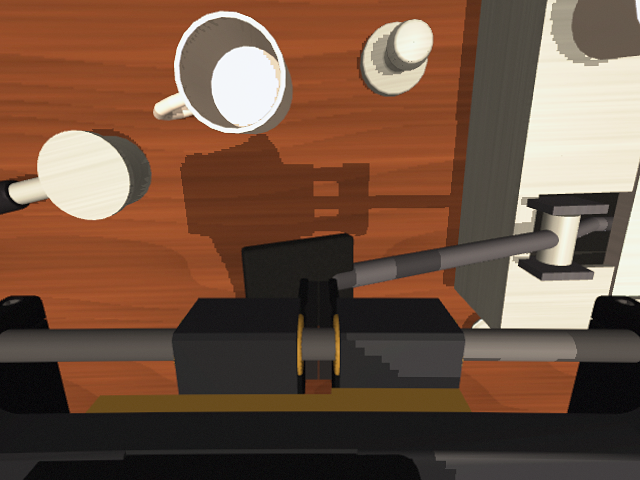

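View pics/side6.png

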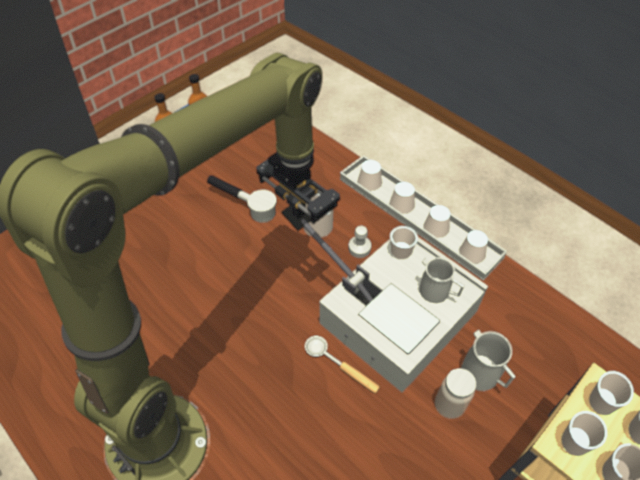

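Call:
servo_tool(moves="0 -0.008 -0.002 0 0 -0.03 1;0 -0.007 0 0 0 0 1;0 0 0.005 0 0 0 1;0 0 0.005 0 0 0 1;0 0 0.005 0 0 0 1;0 0 0 0 0 0 1")

```text
time_s: 8.02
tool_pos: [0.5503, 0.132, 0.2036]
tool_rot: [179.6, -1.2, -0.2]
force: [-0.5, -2.0, 2.5]
grip_width: 0.0005
```

Call:
servo_tool(moves="0 0 0.008 0 0 0 1;0 0 0.008 0 0 0 1;0 0 0.008 0 0 0 1;0 0 0.008 0 0 0 1;0 0 0.008 0 0 0 1;0 0 0.008 0 0 0 1")

```text
time_s: 8.52
tool_pos: [0.5547, 0.1374, 0.1631]
tool_rot: [-179.8, -1.8, -0.1]
force: [-3.2, 1.5, 6.0]
grip_width: 0.0004
```

Call:
servo_tool(moves="-0.003 0 0.008 0 -0.02 0 1;-0.002 0 0.008 0 -0.02 0 1;-0.002 0 0.008 0 -0.01 0 1;-0.001 0 0.008 0 -0.01 0 1;-0.001 0 0.008 0 0 0 1;0 0 0.008 0 0 0 1")

```text
time_s: 9.02
tool_pos: [0.5542, 0.1409, 0.122]
tool_rot: [-179.4, -1.2, -0.1]
force: [-4.3, -0.8, 6.6]
grip_width: 0.0005
```

Run:
```python
from h import *
snap('wrist','wrist7')
```

```text
(no output)
```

View pics/wrist7.png

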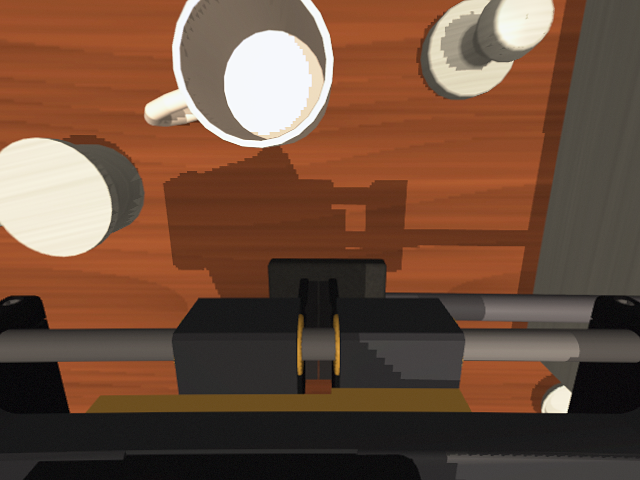

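Call:
servo_tool(moves="-0.002 0.001 0.008 0 -0.01 0 1;-0.002 0.002 0.008 0.01 -0.01 0 1;-0.002 0.002 0.008 0.01 -0.01 0 1;-0.001 0.002 0.008 0 -0.01 0 1;-0.001 0.002 0.008 0 0 0 1;0 0.002 0.006 0 0 0 1")

```text
time_s: 9.57
tool_pos: [0.5544, 0.1361, 0.0825]
tool_rot: [-178.3, -1.0, 0.0]
force: [-4.2, 1.3, 7.1]
grip_width: 0.0004
```

Call:
servo_tool(moves="-0.002 0.002 0.007 -0.02 -0.01 0 1;-0.002 0.002 0.007 -0.02 -0.01 0 1;-0.001 0.001 0.006 -0.01 0 0 1;0 0.001 0.005 0 0 0 1")

```text
time_s: 9.9
tool_pos: [0.5548, 0.1317, 0.0618]
tool_rot: [-179.5, -1.1, 0.0]
force: [-2.8, 0.2, 6.9]
grip_width: 0.0001
```

Call:
servo_tool(moves="0 0.001 0.005 0 0 0 1;0 0 0.005 0 0 0 1;0 0 0.005 0 0 0 1")

```text
time_s: 10.15
tool_pos: [0.5563, 0.1306, 0.0545]
tool_rot: [-179.6, -1.1, -0.0]
force: [-20.2, -4.6, 48.3]
grip_width: 0.0004
```

Call:
servo_tool(moves="0 0 0.006 0 0 0 1;0 0 0.006 0 0 0 1")

```text
time_s: 10.32
tool_pos: [0.5563, 0.1306, 0.0548]
tool_rot: [-179.6, -0.9, -0.1]
force: [-17.2, -3.6, 40.5]
grip_width: 0.0004
```

Run:
```python
from h import *
snap('wrist','wrist8');c=snap('side','side8');snap('scene','scene8');print(env.get_obs())
im=cv2.imread('pics/side8.png')[150:420,220:520];cv2.imwrite('pics/c8.png',cv2.resize(im,None,fx=2.2,fy=2.2,interpolation=2))
im=cv2.imread('pics/scene8.png')[120:370,120:420];cv2.imwrite('pics/d8.png',cv2.resize(im,None,fx=2.2,fy=2.2,interpolation=2))
```

```text
{'time_s': 10.4667, 'qpos': array([ -16.72411938,   17.05369057,    1.09715805,  106.6106591 ,
         -0.60298696,   55.31668126, -105.44337902]), 'joint_velocities': array([ 0.04215165, -0.06902371,  0.04985594,  0.01285371,  0.00922307,
       -0.05262498,  0.05333296]), 'effort': array([  0.03141999, -23.68437231,   0.52619956, -20.79854071,
         0.1408588 ,  -6.59054473,   0.13725114]), 'tool_pos': array([0.55629222, 0.13061262, 0.05476254]), 'tool_rot': array([-1.79554082e+02, -9.37430583e-01, -1.07665571e-01]), 'force': array([-17.38654577,  -3.7113834 ,  40.63454133]), 'wrist_torque': array([-1.10778565,  4.04394874, -0.16991494]), 'grip_width': 0.0006709687294561865}
```

View pics/c8.png

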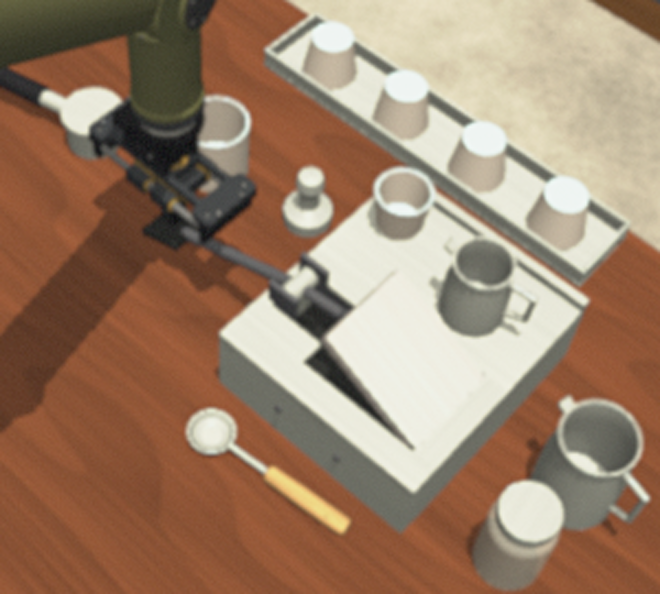

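View pics/d8.png

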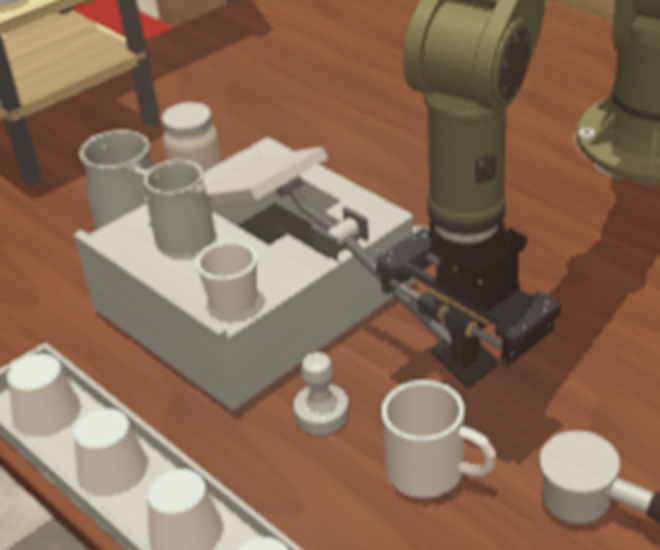

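View pics/wrist8.png

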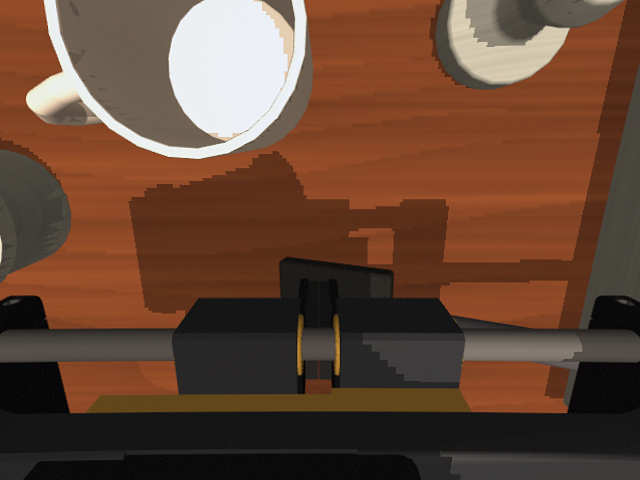

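The lever is at its stop: more push gives more force but no more travel. The flap is open and the jug stands clear. I'll ease the 40 N to a moderate holding force.

Call:
servo_tool(moves="-0.002 0 0.003 0 0 0 1;-0.002 0 0.003 0 0 0 1;-0.002 0 0.003 0 0 0 1")

```text
time_s: 10.72
tool_pos: [0.5557, 0.1309, 0.0557]
tool_rot: [-179.4, -1.6, -0.2]
force: [-2.5, -0.8, 13.5]
grip_width: 0.0004
```

Run:
```python
from h import *
c=snap('side','side9');P=cloud(c);ok=c['range_z']>0
o=env.get_obs();print(o['time_s'],o['tool_pos'],o['force'],o['joint_velocities'].round(2))
# flap slope: points in x .51-.58 , y
m=ok&(abs(P[...,0]-.548)<.04)&(P[...,1]>-.25)&(P[...,1]<-.15)&(P[...,2]>.103)&(P[...,2]<.2);q=P[m]
a=np.polyfit(q[:,1],q[:,2],1);print('flap angle',np.arctan(a[0]),len(q))
for n,(x,y,z,r) in dict(jug=(.66,-.203,.178,.06),cup=(.695,-.082,.148,.05)).items():
  for f in('side0','side9'):
    d=load(f);Q=cloud(d);k=(d['range_z']>0)&(Q[...,2]>z)&(Q[...,2]<z+.012)&(np.hypot(Q[...,0]-x,Q[...,1]-y)<r)
    if k.sum()>5: print(n,f,cv2.minEnclosingCircle((Q[k][:,:2]*1000).astype(np.float32)))
```

```text
10.7667 [0.55563507 0.13090543 0.05570561] [-1.20758139 -0.28843827 12.68168721] [ 0.03  0.29  0.12 -0.59 -0.11  0.63  0.09]
flap angle 0.5108401976530663 1722
jug side9 ((658.1937255859375, -199.9086456298828), 37.3598747253418)
cup side0 ((693.659423828125, -80.47091674804688), 33.458248138427734)
cup side9 ((692.451171875, -80.93637084960938), 33.03614044189453)
```

Call:
servo_tool(moves="-0.001 0 0.005 0 0 0 1;-0.001 0 0.005 0 0 0 1;-0.001 0 0.005 0 0 0 1")

```text
time_s: 11.02
tool_pos: [0.5562, 0.1309, 0.055]
tool_rot: [-179.4, -1.9, -0.3]
force: [-13.1, -3.4, 32.9]
grip_width: 0.0009
```

Call:
servo_tool(moves="-0.001 0 0.005 0 0 0 1")

```text
time_s: 11.1
tool_pos: [0.5561, 0.1309, 0.055]
tool_rot: [-179.4, -2.0, -0.3]
force: [-12.0, -2.9, 30.9]
grip_width: 0.0003
```

Holding steadily at about 31 N against the stop. Final check, then hand in.

Run:
```python
from h import *
c=snap('side','side10');P=cloud(c);ok=c['range_z']>0
m=ok&(abs(P[...,0]-.548)<.04)&(P[...,1]>-.25)&(P[...,1]<-.15)&(P[...,2]>.103)&(P[...,2]<.2);q=P[m]
print('flap',np.arctan(np.polyfit(q[:,1],q[:,2],1)[0]),env.get_obs()['force'])
print(env.sign_off())
```

```text
flap 0.5125880213730137 [-11.69014214  -2.72017221  31.63138954]
the job is handed in; nothing more can be done
None
```

The jug now stands upright on the wide deck, and I handed the job in at about 11 s with the lever held fully down and the flap open.

- **Jug:** I pushed it about 11 cm, cradled between the fingers with the tips about 3 cm above the flap. The side camera puts its centre at about (0.66, -0.20) m, so its base clears the flap edge by about 2 cm.
- **Lever and flap:** Before hand-in the fingertips were pressing the pad at about 31 N. More push gave no more travel, so the lever is at its stop. The measured flap angle was 0.51 rad, matching the roughly 0.5 expected.
- **Bystanders:** The cup measured within about 1 mm of where it started. The other cups, jugs and tools were only checked by eye in the pictures, and none appears to have moved.
- **Force on the lever:** The push briefly reached about 48 N when the fingertips met the stop, and I eased it off. A sideways force of about 12 N remained on the tool from friction at the pad.

No check failed. The two camera views of the jug's position before the push differed by about 5 mm, and I corrected that with the wrist camera.

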